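Fold the caddy handle away, heft the sugar canisters and hold up the fullest

TASK

The caddy's carrying handle stands up in the way of the sugar canisters: swing it over to the back and down until it rests in its two catches. Then, one after the other from left to right as seen from the robot, lift each canister straight up well clear of the rack, feel its weight for a moment and set it back in its seat, to find which is the fullest (the heaviest). Finish while holding the heaviest one in the gripper, upright and still, raised wholly above the tops of the other two, which stand in their seats with the handle still down; knock nothing over and leave the things around the rack where they are.

Things in the scene. Friction and masses are not known exactly. Their poses are not given: they have to be found in the camera images.
- rack: low sheet-steel caddy fixed to the table, 92 (x) by 312 mm (y), perforated deck 28 mm above the table; origin: centre of its underside, on the table; x to its back (away from the robot), y to its left end as the robot sees it. Three round seats in a row along y: 67 mm holes in the deck, floor 4 mm above the table. End plates (outer faces y = +/-157 mm) rise to 84 mm and carry the handle's pivots
- seat_left (a point): centre of the floor of the rack's left seat (rack y = +92 mm); axes as the rack
- seat_middle (a point): centre of the floor of the rack's middle seat; axes as the rack
- seat_right (a point): centre of the floor of the rack's right seat (rack y = -92 mm); axes as the rack
- handle_hinge (a point): on the handle's pivot axis, midway between the pivots, 70 mm above the table straight over the rack's centre; the axis runs along the rack's y; axes as the rack
- handle_grip (a point): centre of the handle's black grip sleeve, a level cylinder 16 mm thick and 100 mm long along the rack's y, 85 mm from the pivot axis; moves with the handle
- catch (a point): where the centre of the grip sleeve lies when the handle is home: 84 mm behind the rack's centre, 55 mm above the table. The two J-shaped wire catches stand beside it, at y = +/-105 mm, open to the top, under the bare 8 mm bar
- handle (a joint): swing of the carrying handle, a steel wire bail over all three canisters, in rad: 0 standing straight up, positive tipped to the back of the rack, 1.75 fully home in the catches (its stop), -0.5 the stop to the front; starts between -0.35 and 0.35. Its pivots are stiff: it stays where it is left, and about 1 to 2 N at the grip move it
- canister_1: one of three identical closed steel sugar canisters, plain upright cylinders 60 mm in diameter, 96 mm high, with a flat lid that stays on; origin: centre of its underside, z up. Each stands in one of the rack's seats, any in any: underside 4 mm above the table, 3.5 mm play all round, 32 mm to its neighbour. Two weigh 0.14 to 0.23 kg, the fullest 0.43 to 0.53 kg
- canister_2: one of three identical closed steel sugar canisters, plain upright cylinders 60 mm in diameter, 96 mm high, with a flat lid that stays on; origin: centre of its underside, z up. Each stands in one of the rack's seats, any in any: underside 4 mm above the table, 3.5 mm play all round, 32 mm to its neighbour. Two weigh 0.14 to 0.23 kg, the fullest 0.43 to 0.53 kg
- canister_3: one of three identical closed steel sugar canisters, plain upright cylinders 60 mm in diameter, 96 mm high, with a flat lid that stays on; origin: centre of its underside, z up. Each stands in one of the rack's seats, any in any: underside 4 mm above the table, 3.5 mm play all round, 32 mm to its neighbour. Two weigh 0.14 to 0.23 kg, the fullest 0.43 to 0.53 kg
- rice_bowl: pale bowl of rice left of the rack, 144 mm wide, 57 mm high, not to be disturbed; origin at the centre of its underside
- sugar_jar: brown glazed open jar heaped with rock sugar, right of the rack, 122 mm wide, 127 mm high, not to be disturbed; origin at the centre of its underside
- tongs: steel tongs lying at the front right, 259 mm long, 19 mm high, not to be disturbed; origin at the centre of its underside
- teaspoon_1: steel teaspoon lying in front of the rack, 132 mm long, 11 mm high, not to be disturbed; origin at the centre of its underside
Mind the look-alikes: they are no part of the job. Leave any yellow look-alike of the canister_2 alone. Leave any yellow look-alike of the canister_3 alone.

How it is judged:
On the way, in this order (a step that is already met when the one before it is completed fails the run):
1. the handle rests in its catches at the back of the rack (value of joint handle above 1.68 rad), for 0.2 s.
2. the left canister is held up out of its seat, clear of the rack (((height (world z) of canister_1 above 0.045 m and contact force between the fingers and canister_1 above 1 N and y of canister_1 in the frame of rack between 0.052 and 0.132 m and x of canister_1 in the frame of rack between -0.06 and 0.06 m) or (height (world z) of canister_2 above 0.045 m and contact force between the fingers and canister_2 above 1 N and y of canister_2 in the frame of rack between 0.052 and 0.132 m and x of canister_2 in the frame of rack between -0.06 and 0.06 m) or (height (world z) of canister_3 above 0.045 m and contact force between the fingers and canister_3 above 1 N and y of canister_3 in the frame of rack between 0.052 and 0.132 m and x of canister_3 in the frame of rack between -0.06 and 0.06 m))), for 0.3 s.
3. then the middle one (((height (world z) of canister_1 above 0.045 m and contact force between the fingers and canister_1 above 1 N and y of canister_1 in the frame of rack between -0.04 and 0.04 m and x of canister_1 in the frame of rack between -0.06 and 0.06 m) or (height (world z) of canister_2 above 0.045 m and contact force between the fingers and canister_2 above 1 N and y of canister_2 in the frame of rack between -0.04 and 0.04 m and x of canister_2 in the frame of rack between -0.06 and 0.06 m) or (height (world z) of canister_3 above 0.045 m and contact force between the fingers and canister_3 above 1 N and y of canister_3 in the frame of rack between -0.04 and 0.04 m and x of canister_3 in the frame of rack between -0.06 and 0.06 m))), for 0.3 s.
4. then the right one (((height (world z) of canister_1 above 0.045 m and contact force between the fingers and canister_1 above 1 N and y of canister_1 in the frame of rack between -0.132 and -0.052 m and x of canister_1 in the frame of rack between -0.06 and 0.06 m) or (height (world z) of canister_2 above 0.045 m and contact force between the fingers and canister_2 above 1 N and y of canister_2 in the frame of rack between -0.132 and -0.052 m and x of canister_2 in the frame of rack between -0.06 and 0.06 m) or (height (world z) of canister_3 above 0.045 m and contact force between the fingers and canister_3 above 1 N and y of canister_3 in the frame of rack between -0.132 and -0.052 m and x of canister_3 in the frame of rack between -0.06 and 0.06 m))), for 0.3 s.
At the end, for the whole second after the job is handed in: handle in its catches (over 1.68 rad); heaviest canister held by the fingers, underside over 110 mm up, within 0.35 rad of upright, still, clear of the rack; the other two let go, in seats (underside under 12 mm, within 12 mm of the row, upright within 0.1 rad), each weighing under 3.2 N on the rack (value of joint handle above 1.68 rad and ((height (world z) of canister_1 above 0.11 m and angle between canister_1's own z axis and vertical below 0.35 rad and contact force between the fingers and canister_1 above 1 N and contact force between canister_1 and rack below 0.3 N and linear speed of canister_1 below 0.05 m/s and height (world z) of each of canister_2, canister_3 below 0.012 m and angle between each of canister_2, canister_3's own z axis and vertical below 0.1 rad and linear speed of each of canister_2, canister_3 below 0.03 m/s and contact force between the fingers and canister_2 below 0.3 N and contact force between each of canister_2, canister_3 and rack below 3.2 N and x of canister_2 in the frame of rack between -0.012 and 0.012 m and y of canister_2 in the frame of rack between -0.12 and 0.12 m and contact force between the fingers and canister_3 below 0.3 N and x of canister_3 in the frame of rack between -0.012 and 0.012 m and y of canister_3 in the frame of rack between -0.12 and 0.12 m) or (height (world z) of canister_2 above 0.11 m and angle between canister_2's own z axis and vertical below 0.35 rad and contact force between the fingers and canister_2 above 1 N and contact force between canister_2 and rack below 0.3 N and linear speed of canister_2 below 0.05 m/s and height (world z) of each of canister_1, canister_3 below 0.012 m and angle between each of canister_1, canister_3's own z axis and vertical below 0.1 rad and linear speed of each of canister_1, canister_3 below 0.03 m/s and contact force between the fingers and canister_1 below 0.3 N and contact force between each of canister_1, canister_3 and rack below 3.2 N and x of canister_1 in the frame of rack between -0.012 and 0.012 m and y of canister_1 in the frame of rack between -0.12 and 0.12 m and contact force between the fingers and canister_3 below 0.3 N and x of canister_3 in the frame of rack between -0.012 and 0.012 m and y of canister_3 in the frame of rack between -0.12 and 0.12 m) or (height (world z) of canister_3 above 0.11 m and angle between canister_3's own z axis and vertical below 0.35 rad and contact force between the fingers and canister_3 above 1 N and contact force between canister_3 and rack below 0.3 N and linear speed of canister_3 below 0.05 m/s and height (world z) of each of canister_1, canister_2 below 0.012 m and angle between each of canister_1, canister_2's own z axis and vertical below 0.1 rad and linear speed of each of canister_1, canister_2 below 0.03 m/s and contact force between the fingers and canister_1 below 0.3 N and contact force between each of canister_1, canister_2 and rack below 3.2 N and x of canister_1 in the frame of rack between -0.012 and 0.012 m and y of canister_1 in the frame of rack between -0.12 and 0.12 m and contact force between the fingers and canister_2 below 0.3 N and x of canister_2 in the frame of rack between -0.012 and 0.012 m and y of canister_2 in the frame of rack between -0.12 and 0.12 m))); the arm keeps its last pose, push and grip.
It fails at once if a canister is tipped over (angle between any of canister_1, canister_2, canister_3's own z axis and vertical above 0.7 rad).
It fails at once if one of the things around the rack is pushed away by more than 3 cm (distance of any of rice_bowl, sugar_jar, tongs, teaspoon_1 from where it was at the start of the episode above 0.03 m).
It also fails if it takes over 72 s, if anything falls off the work surface, if the arm or the gripper's body presses on something with over 40 N, if the wrist force passes 120 N, or if a joint passes its speed limit or range.

ROBOT

A 6-joint arm with a two-finger parallel gripper is mounted at the origin on a cart in front of the work surface, level with it; the furniture and walls round the work are solid. World frame = base frame: x ahead of the robot, y to its left, z up, the work surface at z = 0. Lengths are in m, angles in rad, forces in N, time in s.
With the tool pointing down it reaches from about 0.35 to 0.775 m from the base axis. Payload 7.3 kg.
Tool frame: the origin (TCP) lies on the mounting face of the last link; the fingertips stand 178 mm ahead of it and the grasp point (between the pads) lies 159 mm ahead of it (robot.grip_depth is the distance from the TCP to the grasp point, in m); z points along the fingers, y is the line along which they close (so a half turn about z gives the same grasp; the last joint's range is limited). The gripper opens to 92 mm and grips with 3 to 60 N. Pads are 19 mm wide; open, the fingers measure 130 mm over their backs; the gripper's body (75 mm by 190 mm) begins 47 mm behind the grasp point.
Start: joints at [-1.417, 0.342, 1.524, -0, 1.275, -0.146], TCP at [0.155, -0.502, 0.405] pointing down, gripper open.
Joint ranges: [-2.53, 2.53], [-0.77, 2.02], [0.04, 2.7], [-1, 4.14], [0.28, 2.66], [-3.11, 3.11]. Speed limits (rad/s): [2.57, 2.57, 3.14, 3.14, 3.14, 3.14].

INTERFACE

Orientations are given as [roll, pitch, yaw] about the fixed x, y, z axes, in that order (R = Rz(yaw) Ry(pitch) Rx(roll)).
In Python, from cell import observe, cams, robot, models gives the robot as it stands.
- The arm moves only by the shell command python3 -m jog 'ROWS' [FORCE]. ROWS is JSON, a list of rows, each a list of 3 entries, a list of its own where there are three numbers: the shift along the tool's x, y, z each as a share of 0.4 m, from -1 to 1, then the turn about the tool's z as a share of pi rad, from -1 to 1, then the closure, from 0 (fully open) to 1 (shut). In form: [[[x, y, z], turn, jaw], ...]. A call has 1 to 12 rows; each row is the pose to reach, as a shift and turn from the pose commanded when the call began, along the tool's axes at that moment, turning the shorter way round; what a row does not reach only later rows make up. A row lasts 1/8 s, in which the tool goes at most 62.5 mm and 10.7 degrees, less where a joint would pass 70% of its speed; a pose out of reach is approached as far as the arm can. A call with a number of a shift or a turn outside -1 to 1 is refused whole. A call with a gripper value outside its range is refused whole. The fingers move at their own pace and stop on an object; FORCE is the grip in N (left out, the last holds). Time passes only in rows, so rows that repeat a pose let the fingers close. It gives the time, the measured TCP pose, the force, the opening and the grip force at its end, in the units of the state.
- observe(): the state, without advancing time (a new reading comes with each control period).
- cams.read_camera(name): name is "scene" or "side" or "wrist"; returns the picture (384x512x3 uint8, red, green, blue); there is no depth.
- cams.camera_model(name): a dict with "camera_matrix" (3x3 intrinsics, pixels), "k1" (the pictures are not rectified: a ray, as slopes to the right and down, at radius r is drawn at 1 + k1 r^2 times it, then the intrinsics apply), "pose" (4x4, takes a point from camera to world coordinates). Camera axes: x right, y down, z forward; pixel columns grow to the right and rows downward; lengths in m; the calibration is good to about 2 mm. A picture is of the moment at which its call begins: read the wrist's pose just before it. camera_model takes no time and is no camera call; for the wrist camera it gives the pose at the moment of the call.
- robot.hand_in(): hands the job in; it is judged then, once.
Trained networks look in the newest picture that a camera, given by its name, has taken for a name from the list of things; names that differ only in an ending like _2 or _b are one class to them, and where a whole thing is asked for, a point or a joint stands for the part that bears it (a point fixed in the world has none). Each returns a list of dicts, best first, with "confidence" (0 to 1); they miss things now and then, are a little off and sometimes report something else, mostly with a low value. They report only what shows in the picture. A call takes as long as a camera call. They do not tell look-alikes from the thing itself.
- models.find_in(target, camera): "position" ([x, y, z] in m, in world coordinates, good to about 4 mm: the middle of the surface that is visible of it).
- models.pinpoint(target, camera): "position" ([x, y, z] in m, in world coordinates, good to about 4 mm: a listed point, or the origin of a listed thing).
The state is a dict: "time": time; "qpos": joint angles; "qvel": joint speeds; "joint_efforts": joint torques, N m; "tool_pos": TCP position; "tool_rot": TCP orientation; "contact_force": force on the tool from outside, world axes, zero at the start; "torque": the same for the moment, N m; "opening": finger opening in m; "grip_force": force on a finger pad.
Only numpy, scipy, OpenCV 4.12 (cv2) and the standard library are available. Lean on these libraries where they do the work, as an engineer would, in place of code of your own. Each camera call takes 0.05 s, during which the arm holds its last target. There are 200 camera calls.

## Working session

There is one attempt and no reset: what is moved stays moved. The work goes in short steps, Python scripts to look and compute and a shell command to move; the robot and the scene stay as the last step left them, time stands still between calls to the robot, and variables do not carry over. Pictures are saved under pics/ and viewed, at most 10 in all, crops included, and the job is handed in when it is done.

```bash
mkdir -p pics; python3 - <<'E'
from cell import observe,cams,robot,models
import cv2,numpy as np
s=observe();print(s['tool_pos'],s['tool_rot'],s['opening'],s['contact_force'])
ims=[]
for c in ['scene','side']:
    im=cams.read_camera(c);cv2.imwrite(f'pics/{c}0.png',im[:,:,::-1])
    print(c,np.round(cams.camera_model(c)['pose'],3).tolist())
    for t in ['seat_left','seat_middle','seat_right','handle_hinge','handle_grip','catch','rack','canister_1','rice_bowl','sugar_jar','tongs','teaspoon_1']:
        print(c,t,[(np.round(d['position'],3).tolist(),round(d['confidence'],2)) for d in models.pinpoint(t,c)][:5])
E
```

```text
[ 0.15504961 -0.50143584  0.40402961] [-3.14002978e+00 -2.16183820e-04  2.99790781e-01] 0.09201638283153511 [-0.03992452  0.6334992   0.00236599]
scene [[0.686, -0.4, 0.608, -0.433], [-0.727, -0.404, 0.555, -0.877], [0.024, -0.823, -0.568, 0.983], [0.0, 0.0, 0.0, 1.0]]
scene seat_left [([0.513, 0.093, 0.005], 0.58), ([0.525, -0.091, 0.004], 0.57)]
scene seat_middle [([0.517, -0.002, 0.006], 0.88)]
scene seat_right [([0.522, -0.091, 0.003], 0.93), ([0.517, 0.002, 0.068], 0.61), ([0.516, 0.002, 0.002], 0.45)]
scene handle_hinge [([0.513, 0.005, 0.068], 0.56)]
scene handle_grip [([0.489, -0.001, 0.151], 0.75), ([0.522, -0.094, 0.004], 0.38)]
scene catch [([0.599, 0.007, 0.052], 0.57)]
scene rack [([0.519, 0.0, -0.001], 0.97)]
scene canister_1 [([0.527, -0.088, 0.004], 0.87), ([0.447, 0.228, 0.002], 0.83), ([0.511, 0.096, 0.006], 0.78), ([0.547, 0.232, -0.002], 0.75), ([0.396, -0.159, -0.0], 0.74)]
scene rice_bowl [([0.43, 0.378, -0.005], 0.65), ([0.514, 0.09, 0.004], 0.34)]
scene sugar_jar [([0.483, -0.426, 0.0], 0.78), ([0.428, 0.38, -0.006], 0.59), ([0.598, 0.009, 0.052], 0.45)]
scene
[... 238 characters left out ...]
6, 0.09, 0.002], 0.98), ([0.52, -0.002, -0.003], 0.18)]
side seat_middle [([0.519, 0.005, 0.006], 0.75)]
side seat_right [([0.522, -0.089, 0.001], 0.59)]
side handle_hinge [([0.517, -0.001, 0.074], 0.88)]
side handle_grip [([0.494, 0.004, 0.15], 0.52)]
side catch [([0.603, 0.01, 0.054], 0.57)]
side rack [([0.516, -0.004, -0.001], 0.77)]
side canister_1 [([0.544, 0.235, 0.002], 0.86), ([0.52, -0.002, 0.003], 0.76), ([0.449, 0.223, -0.001], 0.68), ([0.402, -0.161, -0.001], 0.63), ([0.516, 0.094, 0.005], 0.52)]
side rice_bowl [([0.427, 0.378, -0.002], 0.63)]
side sugar_jar [([0.486, -0.426, 0.002], 0.66)]
side tongs [([0.348, -0.428, -0.0], 0.62)]
side teaspoon_1 [([0.349, -0.429, -0.0], 0.65)]
```

View pics/scene0.png

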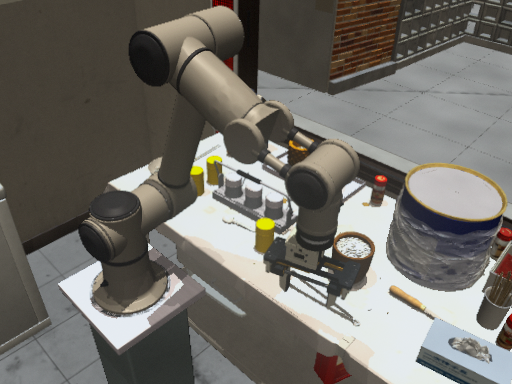

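View pics/side0.png

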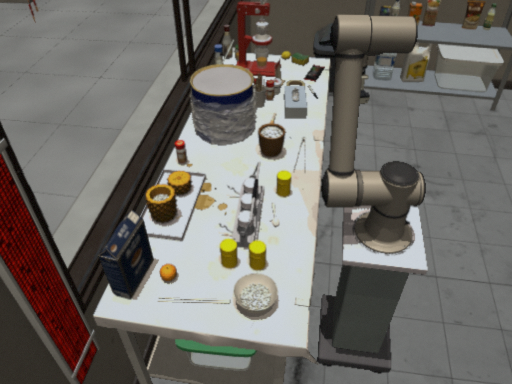

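Scene picture: grey canisters stand in the rack around pixels (233,185), (253,197) and (274,207). The yellow look-alikes are at (197,180), (214,168) and (264,235). The handle tips to the front, about -0.31 rad. The rack is at about (0.517, 0.001), yaw about 0.04.

```bash
cat > h.py <<'E'
from cell import observe,cams,robot,models
import numpy as np
from scipy.spatial.transform import Rotation as R
C=np.array([.5172,.001]);YAW=.041
def rk(x,y): # rack->world xy
    return C+np.array([[np.cos(YAW),-np.sin(YAW)],[np.sin(YAW),np.cos(YAW)]])@[x,y]
def wp(pts,yaw=np.pi/2+YAW):
    s=observe();Q=R.from_euler('xyz',s['tool_rot'])
    for p in pts:
        print(np.round(Q.inv().apply(np.array(p)-s['tool_pos'])/.4,4).tolist(),'turn',round((s['tool_rot'][2]-yaw)/np.pi,4))
E
python3 - <<'E'
from h import *
g=rk(-.026,0)
wp([[.32,-.25,.404],[*g,.404],[*g,.320]])
E
```

```text
[0.5797, -0.4791, 0.0018] turn -0.4176
[1.1732, -0.9497, 0.0017] turn -0.4176
[1.1732, -0.9497, 0.2117] turn -0.4176
```

```bash
python3 -m jog '[[[0.58,-0.479,0],-0.418,0.3],[[0.58,-0.479,0],-0.418,0.3],[[0.58,-0.479,0],-0.418,0.3],[[0.58,-0.479,0],-0.418,0.3],[[0.58,-0.479,0],-0.418,0.3],[[0.58,-0.479,0],-0.418,0.3],[[0.58,-0.479,0],-0.418,0.4],[[0.58,-0.479,0],-0.418,0.4],[[0.58,-0.479,0],-0.418,0.4]]' 8; python3 - <<'E'
from h import *
g=rk(-.026,0)
wp([[*g,.404],[*g,.320]])
E
```

```text
time: 2.42
tool_pos: [0.3201, -0.2501, 0.4047]
tool_rot: [3.142, 0.0, 1.609]
contact_force: [0.9, 0.2, 0.2]
opening: 0.055
grip_force: 0.0
[0.6083, 0.4515, 0.0018] turn -0.0009
[0.6083, 0.4515, 0.2118] turn -0.0009
```

```bash
python3 -m jog '[[[0.608,0.452,0],-0.001,0.4],[[0.608,0.452,0],-0.001,0.4],[[0.608,0.452,0],-0.001,0.4],[[0.608,0.452,0],-0.001,0.4],[[0.608,0.452,0],-0.001,0.4],[[0.608,0.452,0],-0.001,0.4],[[0.608,0.452,0],-0.001,0.4],[[0.608,0.452,0],-0.001,0.4]]'; python3 - <<'E'
from h import *
import cv2
for c in ['wrist','side']:
    im=cams.read_camera(c);cv2.imwrite(f'pics/{c}1.png',im[:,:,::-1])
    for t in ['seat_left','seat_middle','seat_right','handle_hinge','handle_grip','catch','rack','canister_1']:
        print(c,t,[(np.round(d['position'],3).tolist(),round(d['confidence'],2)) for d in models.pinpoint(t,c)][:5])
g=rk(-.026,0)
wp([[*g,.320]])
E
```

```text
time: 3.42
tool_pos: [0.4901, -0.0005, 0.4047]
tool_rot: [-3.141, 0.0, 1.613]
contact_force: [0.3, 0.3, 0.5]
opening: 0.055
grip_force: 0.0
wrist seat_left []
wrist seat_middle []
wrist seat_right [([0.495, 0.002, 0.15], 0.66), ([0.512, 0.09, 0.004], 0.29)]
wrist handle_hinge []
wrist handle_grip [([0.496, -0.0, 0.151], 0.64)]
wrist catch [([0.519, -0.001, 0.007], 0.6)]
wrist rack []
wrist canister_1 [([0.518, -0.001, 0.003], 0.84), ([0.525, -0.091, 0.004], 0.65), ([0.511, 0.092, -0.0], 0.56)]
side seat_left [([0.515, 0.093, 0.002], 0.86)]
side seat_middle [([0.519, 0.003, 0.006], 0.71)]
side seat_right [([0.522, -0.09, 0.004], 0.58)]
side handle_hinge [([0.512, 0.002, 0.07], 0.77)]
side handle_grip [([0.496, 0.003, 0.151], 0.79), ([0.515, 0.093, 0.004], 0.32)]
side catch [([0.599, 0.011, 0.054], 0.62)]
side rack [([0.517, -0.005, -0.0], 0.71)]
side canister_1 [([0.402, -0.165, 0.002], 0.88), ([0.548, 0.237, 0.002], 0.73), ([0.518, 0.001, 0.004], 0.7), ([0.451, 0.221, -0.002], 0.69), ([0.523, -0.092, 0.004], 0.62)]
[-0.0018, 0.0016, 0.2117] turn 0.0014
```

View pics/wrist1.png

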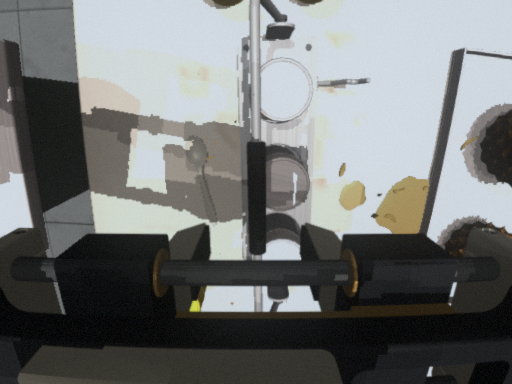

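```bash
python3 -m jog '[[[0,0.008,0.1],0,0.4],[[0,0.008,0.213],0,0.4],[[0,0.008,0.213],0,0.4],[[0,0.008,0.213],0,0.9],[[0,0.008,0.213],0,0.9],[[0,0.008,0.213],0,0.9],[[0,0.008,0.213],0,0.9],[[0,0.008,0.213],0,0.9],[[0,0.008,0.213],0,0.9]]' 8; python3 - <<'E'
from h import *
s=observe();x=(s['tool_pos'][:2]-C)@[np.cos(YAW),np.sin(YAW)];print('rack x',x)
t0=np.arcsin(x/.085);print(t0)
for t in np.linspace(t0,1.75,13)[1:]: print(round(t,2),np.round(np.array([.085*(np.sin(t)-np.sin(t0)),-.085*(np.cos(t)-np.cos(t0))])/.4,3))
E
```

```text
time: 5.45
tool_pos: [0.4935, 0.0007, 0.3199]
tool_rot: [-3.141, 0.0, 1.616]
contact_force: [-3.7, -0.5, 5.4]
opening: 0.0154
grip_force: 8.0
rack x -0.023656236583963815
-0.2820327541576043
-0.11 [ 0.035 -0.007]
0.06 [ 0.071 -0.008]
0.23 [ 0.107 -0.003]
0.4 [0.141 0.008]
0.56 [0.173 0.025]
0.73 [0.201 0.046]
0.9 [0.226 0.073]
1.07 [0.246 0.103]
1.24 [0.26  0.135]
1.41 [0.269 0.17 ]
1.58 [0.272 0.206]
1.75 [0.268 0.242]
```

```bash
python3 -m jog '[[[0,0.035,-0.007],0,0.9],[[0,0.071,-0.008],0,0.9],[[0,0.107,-0.003],0,0.9],[[0,0.141,0.008],0,0.9],[[0,0.173,0.025],0,0.9],[[0,0.201,0.046],0,0.9],[[0,0.226,0.073],0,0.9],[[0,0.246,0.103],0,0.9],[[0,0.26,0.135],0,0.9],[[0,0.269,0.17],0,0.9],[[0,0.272,0.206],0,0.9],[[0,0.268,0.242],0,0.9]]'; python3 -m jog '[[[0,0,0.005],0,0.9],[[0,0,0.01],0,0.9],[[0,0,0.01],0,0.9]]'; python3 - <<'E'
from h import *
s=observe();print((s['tool_pos'][:2]-C)@[np.cos(YAW),np.sin(YAW)])
for c in ['side','scene']:
    im=cams.read_camera(c)
    for t in ['handle_grip','catch']:
        print(c,t,[(np.round(d['position'],3).tolist(),round(d['confidence'],2)) for d in models.pinpoint(t,c)][:5])
E
```

```text
time: 6.95
tool_pos: [0.6014, 0.0056, 0.2221]
tool_rot: [3.139, 0.0, 1.616]
contact_force: [1.9, 0.6, 1.3]
opening: 0.0159
grip_force: 8.0
time: 7.32
tool_pos: [0.6011, 0.0056, 0.2187]
tool_rot: [3.14, 0.0, 1.616]
contact_force: [4.7, 1.1, -1.9]
opening: 0.0153
grip_force: 8.0
0.0840017516368297
side handle_grip [([0.602, 0.009, 0.052], 0.59)]
side catch [([0.599, 0.011, 0.054], 0.62)]
scene handle_grip [([0.6, 0.008, 0.056], 0.54), ([0.515, 0.001, 0.067], 0.35)]
scene catch [([0.346, -0.427, -0.005], 0.73)]
```

```bash
python3 -m jog '[[[0,0,0.006],0,0.9],[[0,0,0.012],0,0.9],[[0,0,0.012],0,0.9],[[0,0,0.012],0,0.65],[[0,0,0.012],0,0.65],[[0,0,0.012],0,0.65],[[0,0,-0.1],0,0.65],[[0,0,-0.22],0,0.65],[[0,0,-0.22],0,1],[[0,0,-0.22],0,1],[[0,0,-0.22],0,1]]'; python3 - <<'E'
from h import *
import cv2
for c in ['side','scene','wrist']:
    im=cams.read_camera(c);cv2.imwrite(f'pics/{c}2.png',im[:,:,::-1])
    for t in ['handle_grip','catch','canister_1']:
        print(c,t,[(np.round(d['position'],3).tolist(),round(d['confidence'],2)) for d in models.pinpoint(t,c)][:6])
E
```

```text
time: 9.0
tool_pos: [0.6004, 0.0056, 0.3051]
tool_rot: [-3.139, -0.0, 1.616]
contact_force: [-0.7, -0.4, -0.5]
opening: 0.0067
grip_force: 0.0
side handle_grip [([0.524, -0.089, 0.004], 0.67), ([0.602, 0.012, 0.055], 0.46)]
side catch [([0.6, 0.01, 0.054], 0.57), ([0.514, 0.091, 0.003], 0.18)]
side canister_1 [([0.514, 0.09, 0.004], 0.75), ([0.52, 0.001, 0.001], 0.73), ([0.402, -0.162, -0.001], 0.63), ([0.448, 0.228, -0.0], 0.62), ([0.527, -0.092, 0.003], 0.54)]
scene handle_grip [([0.6, 0.004, 0.054], 0.64)]
scene catch [([0.599, 0.004, 0.052], 0.62)]
scene canister_1 [([0.52, -0.001, -0.0], 0.93), ([0.549, 0.231, -0.004], 0.8), ([0.523, -0.089, 0.003], 0.62), ([0.51, 0.097, 0.004], 0.61)]
wrist handle_grip [([0.607, 0.004, 0.056], 0.88)]
wrist catch [([0.604, 0.008, 0.05], 0.62)]
wrist canister_1 [([0.514, 0.092, -0.0], 0.89), ([0.398, -0.161, 0.002], 0.69), ([0.519, 0.002, 0.004], 0.62)]
```

View pics/wrist2.png

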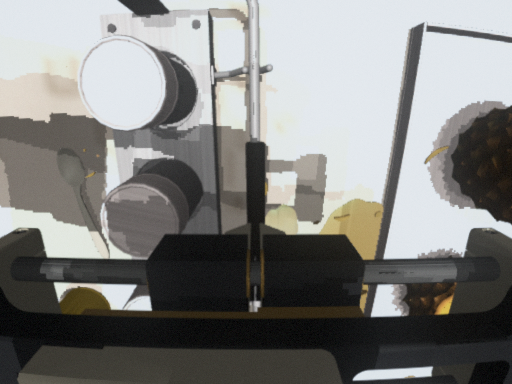

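```bash
python3 -m jog '[[[0,0,0.1],0,1],[[0,0,0.15],0,1],[[0,0,0.16],0,1],[[0,0,0.164],0,1],[[0,0,0.168],0,1],[[0,0,0.172],0,1],[[0,0,0.172],0,1]]'; python3 - <<'E'
from h import *
wp([[*rk(.084,0),.31],[*rk(0,.092),.31],[*rk(0,.092),.239]])
E
```

```text
time: 10.48
tool_pos: [0.6011, 0.0056, 0.2408]
tool_rot: [3.138, 0.001, 1.616]
contact_force: [-4.1, -0.0, 12.9]
opening: 0.0003
grip_force: 6.4
[-0.003, 0.0005, -0.1731] turn 0.0014
[0.2279, -0.2084, -0.1739] turn 0.0014
[0.228, -0.209, 0.0036] turn 0.0014
```

```bash
python3 -m jog '[[[0,0,-0.12],0,0.6],[[0,0,-0.19],0,0],[[0.1,-0.09,-0.19],0,0],[[0.228,-0.209,-0.19],0,0],[[0.228,-0.209,-0.19],0,0],[[0.228,-0.209,-0.19],0,0],[[0.228,-0.209,-0.19],0,0]]'; python3 - <<'E'
from h import *
cams.read_camera('wrist')
print([(np.round(d['position'],3).tolist(),round(d['confidence'],2)) for d in models.pinpoint('canister_1','wrist')][:6])
wp([[*rk(0,.092),.31],[*rk(0,.092),.239]])
E
```

```text
time: 11.35
tool_pos: [0.5142, 0.0921, 0.3142]
tool_rot: [3.14, 0.0, 1.615]
contact_force: [0.6, -1.4, 0.7]
opening: 0.066
grip_force: 0.0
[([0.445, 0.227, -0.001], 0.78), ([0.512, 0.09, 0.0], 0.64), ([0.521, -0.003, 0.002], 0.63), ([0.544, 0.236, 0.001], 0.62)]
[0.0023, -0.0015, 0.0096] turn 0.0009
[0.0023, -0.0016, 0.1871] turn 0.0009
```

```bash
python3 -m jog '[[[0,0,0],0,0],[[0,0,0],0,0],[[0,0,0],0,0],[[0,-0.0015,0.1],0,0],[[0,-0.0015,0.187],0,0],[[0,-0.0015,0.187],0,0],[[0,-0.0015,0.187],0,0.6],[[0,-0.0015,0.187],0,0.6],[[0,-0.0015,0.187],0,0.6],[[0,-0.0015,0.187],0,0.6],[[0,-0.0015,0.187],0,0.6],[[0,-0.0015,0.187],0,0.6]]' 30;  python3 -m jog '[[[0,0,-0.06],0,0.6],[[0,0,-0.14],0,0.6],[[0,0,-0.2],0,0.6],[[0,0,-0.2],0,0.6],[[0,0,-0.2],0,0.6],[[0,0,-0.2],0,0.6],[[0,0,-0.2],0,0.6],[[0,0,-0.2],0,0.6]]'; for i in 1 2; do python3 -m jog '[[[0,0,0],0,0.6]]'; done
```

```text
time: 12.95
tool_pos: [0.5124, 0.0929, 0.2398]
tool_rot: [3.141, 0.0, 1.616]
contact_force: [-3.2, -0.5, 6.9]
opening: 0.0595
grip_force: 30.0
time: 13.95
tool_pos: [0.5125, 0.0929, 0.3186]
tool_rot: [-3.141, 0.0, 1.616]
contact_force: [0.1, 0.6, -4.3]
opening: 0.0595
grip_force: 30.0
time: 14.08
tool_pos: [0.5126, 0.0929, 0.3189]
tool_rot: [-3.141, 0.0, 1.616]
contact_force: [0.2, -1.0, -5.2]
opening: 0.0597
grip_force: 30.0
time: 14.2
tool_pos: [0.5126, 0.0929, 0.3191]
tool_rot: [3.142, 0.0, 1.616]
contact_force: [-0.2, -0.5, -4.9]
opening: 0.0596
grip_force: 30.0
```

Left weighs about 4.8 N, so it is likely the fullest. I set it back and go on to the middle one.

```bash
python3 -m jog '[[[0,0,0.1],0,0.6],[[0,0,0.17],0,0.6],[[0,0,0.195],0,0.6],[[0,0,0.2],0,0.6],[[0,0,0.2],0,0.6],[[0,0,0.2],0,0.15],[[0,0,0.2],0,0.15],[[0,0,0.2],0,0.15],[[0,0,0.2],0,0.15],[[0,0,0.1],0,0.1],[[0,0,0],0,0.1],[[0,0,0],0,0.1]]';  python3 -m jog '[[[-0.15,0,0],0,0.1],[[-0.23,0,0],0,0.1],[[-0.23,0,0],0,0.1],[[-0.23,0,0],0,0.1]]'; python3 - <<'E'
from h import *
cams.read_camera('wrist')
print([(np.round(d['position'],3).tolist(),round(d['confidence'],2)) for d in models.pinpoint('canister_1','wrist')][:6])
wp([[*rk(0,0),.239]])
E
```

```text
time: 15.7
tool_pos: [0.5133, 0.093, 0.3221]
tool_rot: [3.135, 0.0, 1.616]
contact_force: [0.4, 0.3, -0.6]
opening: 0.0827
grip_force: 0.0
time: 16.2
tool_pos: [0.5165, 0.0014, 0.3184]
tool_rot: [-3.14, -0.001, 1.616]
contact_force: [-0.7, -0.9, 0.2]
opening: 0.0824
grip_force: 0.0
[([0.401, -0.158, 0.0], 0.87), ([0.521, -0.001, 0.005], 0.84), ([0.524, -0.093, 0.005], 0.83), ([0.517, 0.092, 0.003], 0.72)]
[-0.0025, 0.0016, 0.1993] turn 0.0017
```

```bash
python3 -m jog '[[[0,0.003,0.1],0,0.1],[[0,0.003,0.199],0,0.1],[[0,0.003,0.199],0,0.1],[[0,0.003,0.199],0,0.6],[[0,0.003,0.199],0,0.6],[[0,0.003,0.199],0,0.6],[[0,0.003,0.199],0,0.6],[[0,0.003,0.199],0,0.6],[[0,0.003,0.199],0,0.6]]' 30;  python3 -m jog '[[[0,0,-0.06],0,0.6],[[0,0,-0.14],0,0.6],[[0,0,-0.2],0,0.6],[[0,0,-0.2],0,0.6],[[0,0,-0.2],0,0.6],[[0,0,-0.2],0,0.6],[[0,0,-0.2],0,0.6],[[0,0,-0.2],0,0.6]]'; for i in 1 2; do python3 -m jog '[[[0,0,0],0,0.6]]'; done
```

```text
time: 17.42
tool_pos: [0.5182, 0.001, 0.2408]
tool_rot: [3.139, 0.0, 1.616]
contact_force: [-1.6, 0.8, 7.5]
opening: 0.06
grip_force: 30.0
time: 18.42
tool_pos: [0.5179, 0.001, 0.319]
tool_rot: [-3.141, -0.0, 1.616]
contact_force: [0.4, -0.3, -1.2]
opening: 0.0596
grip_force: 30.0
time: 18.55
tool_pos: [0.5179, 0.001, 0.3193]
tool_rot: [-3.141, 0.0, 1.616]
contact_force: [-0.4, -0.7, -1.4]
opening: 0.0599
grip_force: 30.0
time: 18.68
tool_pos: [0.5179, 0.001, 0.3195]
tool_rot: [-3.142, 0.0, 1.616]
contact_force: [0.6, -0.2, -1.9]
opening: 0.0594
grip_force: 30.0
```

Middle weighs about 1.7 N, so it is light. Set it back and go to the right one.

```bash
python3 -m jog '[[[0,0,0.1],0,0.6],[[0,0,0.17],0,0.6],[[0,0,0.195],0,0.6],[[0,0,0.2],0,0.6],[[0,0,0.2],0,0.6],[[0,0,0.2],0,0.15],[[0,0,0.2],0,0.15],[[0,0,0.2],0,0.15],[[0,0,0.2],0,0.15],[[0,0,0.1],0,0.1],[[0,0,0],0,0.1],[[0,0,0],0,0.1]]';  python3 -m jog '[[[-0.15,0,0],0,0.1],[[-0.23,0,0],0,0.1],[[-0.23,0,0],0,0.1],[[-0.23,0,0],0,0.1]]'; python3 - <<'E'
from h import *
cams.read_camera('wrist')
print([(np.round(d['position'],3).tolist(),round(d['confidence'],2)) for d in models.pinpoint('canister_1','wrist')][:6])
wp([[*rk(0,-.092),.239]])
E
```

```text
time: 20.18
tool_pos: [0.5187, 0.0009, 0.3224]
tool_rot: [3.135, 0.001, 1.616]
contact_force: [-0.2, 0.7, 0.6]
opening: 0.083
grip_force: 0.0
time: 20.68
tool_pos: [0.5218, -0.0904, 0.3187]
tool_rot: [-3.14, -0.001, 1.616]
contact_force: [0.2, 1.0, -0.8]
opening: 0.0829
grip_force: 0.0
[([0.517, -0.002, 0.004], 0.82), ([0.4, -0.158, 0.001], 0.7), ([0.523, -0.09, 0.002], 0.67)]
[-0.0026, -0.0024, 0.2002] turn 0.0017
```

```bash
python3 -m jog '[[[0,0.002,0.1],0,0.1],[[0,0.002,0.199],0,0.1],[[0,0.002,0.199],0,0.1],[[0,0.002,0.199],0,0.6],[[0,0.002,0.199],0,0.6],[[0,0.002,0.199],0,0.6],[[0,0.002,0.199],0,0.6],[[0,0.002,0.199],0,0.6],[[0,0.002,0.199],0,0.6]]' 30;  python3 -m jog '[[[0,0,-0.06],0,0.6],[[0,0,-0.14],0,0.6],[[0,0,-0.2],0,0.6],[[0,0,-0.2],0,0.6],[[0,0,-0.2],0,0.6],[[0,0,-0.2],0,0.6],[[0,0,-0.2],0,0.6],[[0,0,-0.2],0,0.6]]'; for i in 1 2; do python3 -m jog '[[[0,0,0],0,0.6]]'; done
```

```text
time: 21.9
tool_pos: [0.5232, -0.0909, 0.2412]
tool_rot: [3.139, 0.001, 1.616]
contact_force: [-1.9, 0.2, 7.2]
opening: 0.0597
grip_force: 30.0
time: 22.9
tool_pos: [0.5229, -0.0908, 0.3195]
tool_rot: [-3.141, -0.0, 1.616]
contact_force: [0.1, -0.4, -2.2]
opening: 0.0594
grip_force: 30.0
time: 23.02
tool_pos: [0.5229, -0.0908, 0.3197]
tool_rot: [-3.141, -0.0, 1.616]
contact_force: [-0.9, -0.7, -1.1]
opening: 0.0599
grip_force: 30.0
time: 23.15
tool_pos: [0.5229, -0.0908, 0.3199]
tool_rot: [3.142, 0.0, 1.616]
contact_force: [0.4, -1.4, -2.5]
opening: 0.0597
grip_force: 30.0
```

Right weighs about 2 N. The left one is the heaviest, so I set this one back and return to the left.

```bash
python3 -m jog '[[[0,0,0.1],0,0.6],[[0,0,0.17],0,0.6],[[0,0,0.195],0,0.6],[[0,0,0.2],0,0.6],[[0,0,0.2],0,0.6],[[0,0,0.2],0,0.15],[[0,0,0.2],0,0.15],[[0,0,0.2],0,0.15],[[0,0,0.2],0,0.15],[[0,0,0.1],0,0.1],[[0,0,0],0,0.1],[[0,0,0],0,0.1]]';  python3 -m jog '[[[0.15,0,0],0,0.1],[[0.3,0,0],0,0.1],[[0.46,0,0],0,0.1],[[0.46,0,0],0,0.1],[[0.46,0,0],0,0.1]]'; python3 - <<'E'
from h import *
for c in ['wrist','side']:
    cams.read_camera(c)
    print([(np.round(d['position'],3).tolist(),round(d['confidence'],2)) for d in models.pinpoint('canister_1',c)][:6],[(np.round(d['position'],3).tolist(),round(d['confidence'],2)) for d in models.pinpoint('handle_grip',c)][:6])
wp([[*rk(0,.092),.239]])
E
```

```text
time: 24.65
tool_pos: [0.5236, -0.091, 0.3229]
tool_rot: [3.135, 0.002, 1.616]
contact_force: [-0.5, 0.5, -0.4]
opening: 0.0825
grip_force: 0.0
time: 25.28
tool_pos: [0.5144, 0.0929, 0.3191]
tool_rot: [-3.14, 0.001, 1.617]
contact_force: [-0.1, 0.0, -0.8]
opening: 0.0827
grip_force: 0.0
[([0.516, 0.091, 0.004], 0.83), ([0.543, 0.236, 0.001], 0.73), ([0.52, -0.002, 0.002], 0.7), ([0.448, 0.23, 0.002], 0.7)] [([0.603, 0.008, 0.056], 0.66)]
[([0.515, 0.09, 0.004], 0.89), ([0.547, 0.237, -0.001], 0.77), ([0.52, 0.001, 0.005], 0.63), ([0.45, 0.225, -0.002], 0.61), ([0.527, -0.09, 0.004], 0.55)] [([0.6, 0.009, 0.057], 0.74)]
[0.0029, -0.0031, 0.202] turn 0.0007
```

```bash
python3 -m jog '[[[0,-0.003,0.1],0,0.1],[[0,-0.003,0.199],0,0.1],[[0,-0.003,0.199],0,0.1],[[0,-0.003,0.199],0,0.6],[[0,-0.003,0.199],0,0.6],[[0,-0.003,0.199],0,0.6],[[0,-0.003,0.199],0,0.6],[[0,-0.003,0.199],0,0.6],[[0,-0.003,0.199],0,0.6]]' 35;  python3 -m jog '[[[0,0,-0.06],0,0.6],[[0,0,-0.14],0,0.6],[[0,0,-0.22],0,0.6],[[0,0,-0.3],0,0.6],[[0,0,-0.36],0,0.6],[[0,0,-0.39],0,0.6],[[0,0,-0.39],0,0.6],[[0,0,-0.39],0,0.6],[[0,0,-0.39],0,0.6],[[0,0,-0.39],0,0.6],[[0,0,-0.39],0,0.6],[[0,0,-0.39],0,0.6]]'; python3 - <<'E'
from h import *
import cv2
print(observe()['contact_force'])
ims=[]
for c in ['scene','side']:
    im=cams.read_camera(c)[:,:,::-1]
    ims.append(cv2.resize(im[100:300,130:380],(500,400)) if c=='scene' else cv2.resize(im[120:320,130:380],(500,400)))
    print([(np.round(d['position'],3).tolist(),round(d['confidence'],2)) for d in models.pinpoint('canister_1',c)][:6],[(np.round(d['position'],3).tolist(),round(d['confidence'],2)) for d in models.pinpoint('handle_grip',c)][:6])
cv2.imwrite('pics/end.png',cv2.resize(np.hstack(ims),(800,320)))
E
```

```text
time: 26.7
tool_pos: [0.5136, 0.0929, 0.2416]
tool_rot: [3.14, 0.0, 1.616]
contact_force: [-2.2, -0.6, 6.9]
opening: 0.0596
grip_force: 35.0
time: 28.2
tool_pos: [0.5134, 0.0929, 0.3962]
tool_rot: [-3.141, 0.0, 1.616]
contact_force: [-0.1, 0.1, -4.9]
opening: 0.0599
grip_force: 35.0
[-0.07847747  0.08814992 -4.86881019]
[([0.514, 0.096, 0.158], 0.94), ([0.445, 0.226, 0.003], 0.91), ([0.524, -0.087, 0.004], 0.69), ([0.523, 0.0, 0.002], 0.65), ([0.548, 0.236, -0.001], 0.56)] [([0.597, 0.003, 0.058], 0.67), ([0.516, 0.091, 0.005], 0.58)]
[([0.45, 0.225, 0.003], 0.84), ([0.548, 0.236, 0.003], 0.84), ([0.514, 0.09, 0.157], 0.81), ([0.404, -0.163, 0.0], 0.8), ([0.522, 0.0, 0.008], 0.45), ([0.524, -0.089, 0.003], 0.39)] [([0.603, 0.009, 0.055], 0.51)]
```

View pics/end.png

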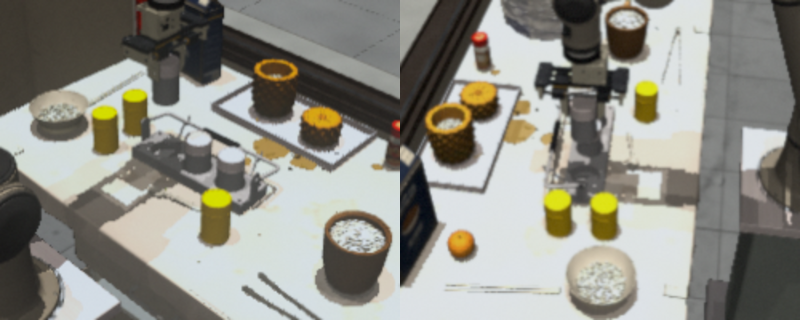

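The left canister is held upright at about (165,85), with its underside at about 0.158 m. The other two are seated at (198,150) and (232,170), and the handle is down behind them.

```bash
python3 -c "
from cell import robot
print(robot.hand_in())"
```

```text
the job is handed in; nothing more can be done
None
```

I handed the job in with the handle home in its catches and the left canister, the heaviest at about 4.9 N (the others about 1.7 and 2 N), held upright and still about 0.158 m up, the other two back in their seats; the hand-in returned no verdict.

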